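# Hold the lock pin in the lamp spray jig

### The job

Swing the lamp carrier of the spray jig in against its stop, so that the eye at its end comes over the fixed eye of the base. Then take the longer of the two steel pins out of its socket, thread it from above down through the carrier's eye and on through the lower eye, and finish while still holding it there upright and still, not jammed, with about 15 mm of the pin showing below the lower eye for a workmate to clip: do not let go of it (it would fall through) and do not stand it on the base plate. Leave the shorter pin, the boxed lamp, the paint can and the tape roll alone.

Things in the scene. Friction and masses are not known exactly. Their poses are not given: they have to be found in the camera images.
- jig: Fixed spray jig: grey base plate 100 (x) x 300 (y) x 12 thick. Origin: centre of its underside, z up; -x side faces the robot within 17 deg. Hinge post, diameter 36, at y = +110. Brass lower eye 44 x 44, hole 15.5 (mouth chamfered 3), at x 0, y -100, z 50 to 65; on its +x side (x 22 to 46) a column and stop up to z 107. 38 free between lower eye and plate.
- carrier (a joint): Carrier's swing about the upright hinge, rad: 0 = in, at its stop, eyes in line; up to 1.1 = out to the jig's -x side (clockwise from above). Stays where left; 1 to 3 N at the knob moves it. Aluminium arm 36 wide, z 95 to 107, reaching 232 from the hinge axis, to jig -y when in. Carries a lamp (100 wide, 20 to 96 from the axis, top z 144), knob and upper eye.
- carrier_pivot (a point): Point on the carrier's hinge axis, at height 107 above the bench.
- carrier_knob (a point): Centre of the top of the carrier's upright black round knob: diameter 20, 32 tall above the arm (height 107 to 139 above the bench), 135 from the hinge axis. Moves with the carrier.
- upper_eye (a point): Centre of the mouth (upper face, height 110 above the bench) of the carrier's eye: brass block 44 x 44 x 15 (height 95 to 110) with a vertical through hole of 15.5 diameter, mouth chamfered 3, 210 from the hinge axis. Moves with the carrier.
- lower_eye (a point): Centre of the hole of the fixed lower eye at its underside, height 50 above the bench; z up. Directly under the upper eye when the carrier is in.
- long_pin: The longer pin: plain headless round steel bar, diameter 12, length 170, about 0.15 kg, foot slightly chamfered. Origin at the centre of its foot, z along the pin to its upper end. It stands upright and loose in one of two identical sockets, foot 10 above the bench, upper end at 180, 130 of it above the socket.
- long_pin_foot (a point): Centre of the long pin's lower end face (same point as its origin).
- long_pin_head (a point): Centre of the long pin's upper end face, 170 from its foot.
- short_pin: The shorter pin, diameter 12, length 120, standing in the other socket (upper end at height 130): to be left alone. Origin at the centre of its foot.
- socket_a: Socket block that holds the long pin, black, 60 x 60 x 50 tall, fixed; hole 14 diameter, 40 deep. Origin at the centre of its underside.
- socket_b: Identical socket block that holds the short pin. Origin at the centre of its underside.
- boxed_lamp: Bystander: tail lamp 130 x 190 on a carton, 105 tall in all. Origin under its centre.
- paint_can: Bystander: closed aluminium paint can, diameter 80, height 110. Origin under its centre.
- tape_roll: Bystander: roll of yellow masking tape lying flat, outer diameter 104, 25 tall. Origin under its centre.

How it is judged:
By the outcome, as a careful person would: the job done as asked, in the order asked, and still so for the second after the job is handed in, while the arm keeps its last pose, push and grip.
It also fails if it takes over 61 s, if anything falls off the work surface, if the arm or the gripper's body presses on something with over 40 N, if the wrist force passes 120 N, or if a joint passes its speed limit or range.

### The arm

A 7-joint arm with a two-finger parallel gripper is mounted at the origin on the work surface. World frame = base frame: x ahead of the robot, y to its left, z up, the work surface at z = 0. Lengths are in m, angles in rad, forces in N, time in s.
With the tool pointing down it reaches from about 0.425 to 0.875 m from the base axis. Payload 9.9 kg.
Tool frame: the origin (TCP) lies at the very end of the fingers, on their centre line; the grasp point (between the pads) lies 19 mm behind it; z points along the fingers, y is the line along which they close (so a half turn about z gives the same grasp; the last joint's range is limited). The gripper opens to 85 mm and grips with 20 to 120 N. Pads are 22 mm wide; open, the fingers measure 114 mm over their backs; the gripper's body (76 mm by 85 mm) begins 54 mm behind the grasp point. The pads swing forward as they close: fully open they stand 13 mm farther back than shut.
Start: joints at [1.173, 0.576, 0.025, 1.437, -0.015, 1.129, -0.057], TCP at [0.208, -0.642, 0.231] pointing down, gripper open.
Joint ranges: [-2.76, 2.76], [-0.34, 2.15], [-1.52, 1.57], [0.19, 2.46], [-1.09, 4.23], [0.17, 1.99], [-2.82, 2.82]. Speed limits (rad/s): [2.22, 2.22, 3.01, 3.01, 3.14, 3.14, 3.14].

### API

Orientations are given as [roll, pitch, yaw] about the fixed x, y, z axes, in that order (R = Rz(yaw) Ry(pitch) Rx(roll)).
In Python, from station import telemetry, vision, r, nets gives the robot as it stands.
- The arm moves only by the shell command python3 -m creep 'ROWS' [FORCE]. ROWS is a JSON object of lists of equal length, an entry for each row: "claw": the opening, from 0 (shut) to 1 (fully open); "xyz": the shift along the tool's x, y, z in mm, a list of three; "turn": the turn about the tool's z in degrees. In form: {"claw": [claw, ...], "xyz": [[x, y, z], ...], "turn": [turn, ...]}. A call has 1 to 8 rows; each row shifts and turns the commanded pose from where the row before left it, along the tool's axes as they then stand; what a row does not reach is not made up. A row lasts 1/10 s, in which the tool goes at most 50 mm and 8.59 degrees, less where a joint would pass 70% of its speed; a pose out of reach is approached as far as the arm can. A call is refused whole if a number of a shift passes 50 or a number of a turn 8.59, either way. A call with a gripper value outside its range is refused whole. The fingers move at their own pace and stop on an object; FORCE is the grip in N (left out, the last holds). Time passes only in rows, so rows that do not move let the fingers close. It gives the time, the measured TCP pose, the force, the opening and the grip force at its end, in the units of the state.
- telemetry.sense(): the state, without advancing time (a new reading comes with each control period).
- vision.grab_frame(name): name is "scene" or "top"; returns the picture (400x640x3 uint8, red, green, blue); there is no depth.
- vision.camera_model(name): a dict with "intrinsics" (3x3 intrinsics, pixels), "extrinsics" (4x4, takes a point from camera to world coordinates). Camera axes: x right, y up, looking along -z (the intrinsics and any distortion apply to the point x, -y, -z); pixel columns grow to the right and rows downward; lengths in m; the calibration is good to about 2 mm. A picture is of the moment at which its call begins. camera_model takes no time and is no camera call.
- r.sign_off(): hands the job in; it is judged then, once.
Trained networks look in the newest picture that a camera, given by its name, has taken for a name from the list of things; names that differ only in an ending like _2 or _b are one class to them, and where a whole thing is asked for, a point or a joint stands for the part that bears it (a point fixed in the world has none). Each returns a list of dicts, best first, with "confidence" (0 to 1); they miss things now and then, are a little off and sometimes report something else, mostly with a low value. They report only what shows in the picture. A call takes as long as a camera call.
- nets.masks_of(thing, camera): "mask" (400x640 bool, what is visible of it) and "point" ([column, row] in pixels, amid what is visible of it).
The state is a dict: "clock": time; "joint_positions": joint angles; "joint_velocities": joint speeds; "joint_torque": joint torques, N m; "tcp_pos": TCP position; "tcp_rot": TCP orientation; "wrist_force": force on the tool from outside, world axes, zero at the start; "ft_torque": the same for the moment, N m; "width": opening from 0.0 (shut) to 1.0 (fully open); "grasp_force": force on a finger pad.
Only numpy, scipy, OpenCV 4.12 (cv2) and the standard library are available. Lean on these libraries where they do the work, as an engineer would, in place of code of your own. Each camera call takes 0.05 s, during which the arm holds its last target. There are 200 camera calls.

## Working session

There is one attempt and no reset: what is moved stays moved. The work goes in short steps, Python scripts to look and compute and a shell command to move; the robot and the scene stay as the last step left them, time stands still between calls to the robot, and variables do not carry over. Pictures are saved under pics/ and viewed, at most 10 in all, crops included, and the job is handed in when it is done.

```bash
ls; mkdir -p pics; cat > h.py <<'E'
import numpy as np,cv2
from station import telemetry,vision,r,nets
def ray(cam,px):
    m=vision.camera_model(cam);K=np.array(m["intrinsics"]);T=np.array(m["extrinsics"])
    d=m.get("distortion")
    p=cv2.undistortPoints(np.array([[px]],float),K,None if d is None else np.array(d)).ravel()
    return T[:3,3],T[:3,:3]@np.array([p[0],-p[1],-1.])
def atz(cam,px,z):
    o,v=ray(cam,px);return o+v*(z-o[2])/v[2]
def proj(cam,P):
    m=vision.camera_model(cam);K=np.array(m["intrinsics"]);T=np.linalg.inv(np.array(m["extrinsics"]))
    q=T[:3,:3]@np.array(P)+T[:3,3];q=np.array([q[0],-q[1],-q[2]]);u=K@q;return u[:2]/u[2]
def save(cam,name,img=None):
    img=vision.grab_frame(cam) if img is None else img
    cv2.imwrite(f"pics/{name}.png",img[:,:,::-1]);return img
E
python3 - <<'E'
from h import *
np.set_printoptions(precision=4,suppress=True)
for c in("scene","top"):
    save(c,c+"0");m=vision.camera_model(c);print(c,m)
    for t in("carrier_knob","carrier","upper_eye","long_pin","short_pin","socket_a","jig"):
        for d in nets.masks_of(t,c)[:2]: print(t,round(d["confidence"],2),d["point"],d["mask"].sum())
s=telemetry.sense();print(s)
E
```

```text
pics
scene {'intrinsics': array([[472.6055,   0.    , 315.5769],
       [  0.    , 472.6055, 197.5773],
       [  0.    ,   0.    ,   1.    ]]), 'extrinsics': array([[ 0.877 , -0.2443,  0.4136,  1.1135],
       [ 0.4804,  0.4588, -0.7475, -0.9017],
       [-0.0071,  0.8543,  0.5197,  0.8206],
       [ 0.    ,  0.    ,  0.    ,  1.    ]])}
carrier_knob 0.59 [312.4, 195.1] 1307
carrier 0.57 [314.0, 196.7] 1395
upper_eye 0.81 [309.1, 196.4] 1439
upper_eye 0.69 [202.5, 278.7] 266
long_pin 0.71 [321.1, 220.6] 3819
long_pin 0.49 [200.9, 277.4] 272
short_pin 0.57 [237.7, 250.6] 124
socket_a 0.74 [242.2, 270.7] 810
socket_a 0.59 [206.2, 308.1] 1000
jig 0.56 [321.0, 220.1] 3773
jig 0.53 [285.1, 338.9] 6321
top {'intrinsics': array([[430.8707,   0.    , 326.2296],
       [  0.    , 430.8707, 194.0829],
       [  0.    ,   0.    ,   1.    ]]), 'extrinsics': array([[-0.0067,  0.9824, -0.1869,  0.3176],
       [-1.    , -0.0056,  0.0062,  0.0662],
       [ 0.005 ,  0.1869,  0.9824,  1.5054],
       [ 0.    ,  0.    ,  0.    ,  1.    ]])}
carrier_knob 0.73 [299.4, 207.9] 1366
carrier 0.8 [300.7, 206.8] 1255
carrier 0.27 [316.7, 201.0] 3042
upper_eye 0.95 [300.1, 207.1] 1231
long_pin 0.4 [441.0, 219.8] 34
socket_a 0.88 [435.5, 222.4] 356
socket_a 0.82 [393.1, 228.2] 351
jig 0.86 [317.6, 202.3] 3137
{'clock': 0.8, 'joint_positions': array([ 1.1732,  0.5757,  0.0249,  1.4371, -0.015 ,  1.129 , -0.0565]), 'joint_velocities': array([ 0.0005,  0.0013, -0.    , -0.0009,  0.0012, -0.0017, -0.0006]), 'joint_torque': array([  0.0003, -76.5417,   2.2488, -28.6282,   0.0155,   0.0026,
         0.    ]), 'tcp_pos': array([ 0.2083, -0.642 ,  0.2313]), 'tcp_rot': array([-3.1415,  0.    ,  0.3138]), 'wrist_force': array([0.8481, 0.4131, 0.4324]), 'ft_torque': array([-0.0455,  0.0371,  0.0101]), 'grasp_force': 0.0, 'width': 1.0041986465436878}
```

View pics/scene0.png

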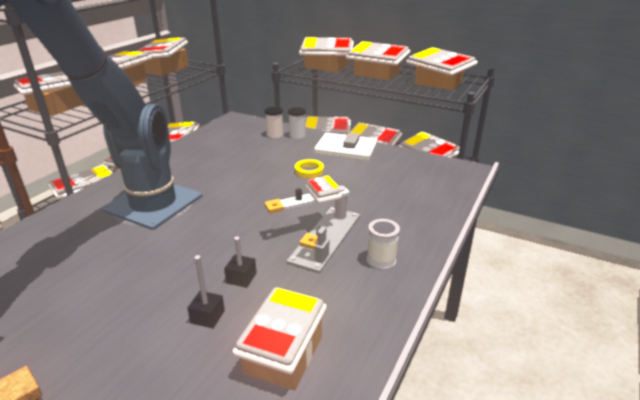

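View pics/top0.png

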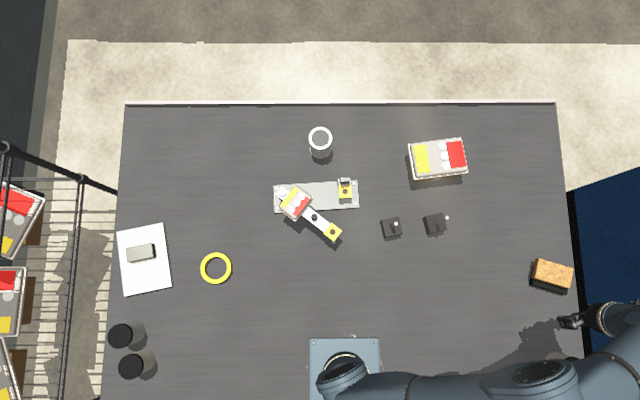

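The scene view shows the jig mid-table with its carrier swung out (eye near 273,205), lower eye near (308,240), long pin in the socket at (206,308) and short pin at (240,270). In the top view: upper eye (333,232), knob about (314,217), lower eye (345,190), long pin head (447,217). I'll zoom in to measure.

```bash
python3 - <<'E'
import cv2,numpy as np
a=cv2.imread("pics/top0.png")[165:265,265:465];a=cv2.resize(a,None,fx=4,fy=4,interpolation=cv2.INTER_CUBIC)
b=cv2.imread("pics/scene0.png")
b1=cv2.resize(b[170:270,260:370],None,fx=4,fy=4,interpolation=cv2.INTER_CUBIC) [:, :440]
b2=cv2.resize(b[235:335,180:270],None,fx=4,fy=4,interpolation=cv2.INTER_CUBIC)
cv2.imwrite("pics/c1.png",a);cv2.imwrite("pics/c2.png",np.hstack([b1,b2]))
E
```

```text
(no output)
```

View pics/c1.png

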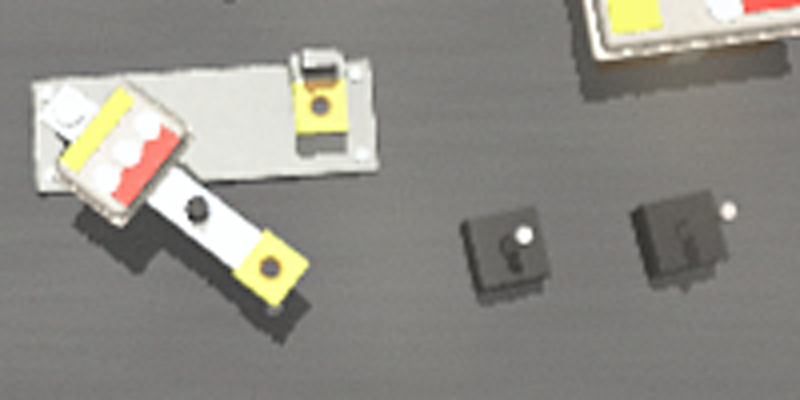

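View pics/c2.png

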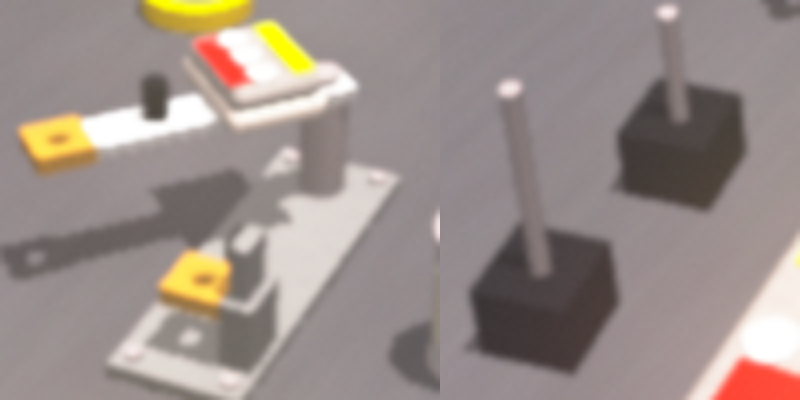

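Crops: lower eye mouth at c1 (320,106), upper eye (269,267), knob top (199,207), long pin head (729,211). In the scene crop: upper eye (60,138), lower eye (204,280), long head (510,89). Now turning these into positions from both cameras.

```bash
python3 - <<'E'
from h import *
np.set_printoptions(precision=4,suppress=True)
T=lambda u,v:(265+(u+.5)/4-.5,165+(v+.5)/4-.5)
S1=lambda u,v:(260+(u+.5)/4-.5,170+(v+.5)/4-.5)
S2=lambda u,v:(180+(u-440+.5)/4-.5,235+(v+.5)/4-.5)
P={}
for n,t,s,z in [("low",T(320,106),S1(204,280),.065),("up",T(269,267),S1(60,138),.110),("knob",T(199,207),S1(155,78),.139),
 ("long",T(729,211),S2(510,89),.18),("short",T(524,235),S2(668,13),.13)]:
    print(n,atz("top",t,z),atz("scene",s,z))
c=[atz("top",T(*p),.012) for p in[(33,83),(374,60),(379,171),(38,192)]]
print(np.array(c)); print("pin at socket top",atz("scene",S2(540,270),.05))
# plate pose
d=(c[1]+c[2]-c[0]-c[3])/2; print("len",np.linalg.norm(d)); yd=-d[:2]/np.linalg.norm(d[:2]); xd=np.array([yd[1],-yd[0]]); o=np.mean(c,0)[:2]
print("centre",o,"yaw",np.degrees(np.arctan2(xd[1],xd[0])),"pivot",o+.11*yd,"low",o-.1*yd)
piv=o+.11*yd
u=(atz("top",T(269,267),.11)[:2]+0)-piv;print("r",np.linalg.norm(u),"theta",np.arccos(u@-yd/np.linalg.norm(u)))
E
```

```text
low [ 0.6016 -0.0057  0.065 ] [ 0.6047 -0.0115  0.065 ]
up [0.4599 0.0399 0.11  ] [0.4627 0.0347 0.11  ]
knob [0.5053 0.0959 0.139 ] [0.5052 0.0964 0.139 ]
long [ 0.4941 -0.3162  0.18  ] [ 0.4958 -0.3179  0.18  ]
short [ 0.4823 -0.1647  0.13  ] [ 0.4837 -0.168   0.13  ]
[[ 0.6342  0.2454  0.012 ]
 [ 0.6534 -0.0569  0.012 ]
 [ 0.5536 -0.0592  0.012 ]
 [ 0.5368  0.2394  0.012 ]]
pin at socket top [ 0.4972 -0.3204  0.05  ]
len 0.30102618370659456
centre [0.5945 0.0922] yaw 3.4268457661004716 pivot [0.5879 0.202 ] low [ 0.6005 -0.0077]
r 0.20656501999204221 theta 0.7284055929405204
```

```bash
python3 -m creep '{"claw":[0.6,0.6,0.6,0.6,0.6,0.6,0.6,0.6],"xyz":[[40,-27,0],[41,-28,0],[41,-28,0],[41,-28,0],[41,-28,0],[41,-28,0],[41,-28,0],[41,-28,0]],"turn":[0,0,0,0,-8.4,-8.4,-8.4,-8.4]}' 20
cat >> h.py <<'E'
def to(P,yaw=None):
    "world target -> tool-frame shift (mm) in present axes, and turn (deg)"
    s=telemetry.sense();y=s["tcp_rot"][2]
    from scipy.spatial.transform import Rotation as R
    d=R.from_euler("xyz",s["tcp_rot"]).inv().apply(np.array(P)-s["tcp_pos"])*1000
    print("tcp",s["tcp_pos"].round(4),"rot",s["tcp_rot"].round(4),"shift",d.round(1),"norm",np.linalg.norm(d).round(1),"turn",None if yaw is None else round(-np.degrees(yaw-y),1))
E
python3 -c "
from h import *
to([.505,.096,.2],.9)"
```

```text
clock: 1.6
tcp_pos: [0.4137, -0.3067, 0.2315]
tcp_rot: [3.14, -0.0, 0.907]
wrist_force: [1.8, 0.0, -0.0]
width: 0.599
grasp_force: 0.0
tcp [ 0.4137 -0.3067  0.2315] rot [ 3.1404e+00 -4.0000e-04  9.0720e-01] shift [ 373.5 -176.1   31.4] norm 414.2 turn 0.4
```

```bash
python3 -m creep '{"claw":[0.6,0.6,0.6,0.6,0.6,0.6,0.6,0.6],"xyz":[[43,-20,0],[43,-20,0],[43,-20,0],[43,-20,0],[43,-20,0],[43,-20,0],[43,-20,0],[30,-16,0]],"turn":[0,0,0,0,0,0,0,0]}' >/dev/null
python3 -c "
from h import *
to([.505,.096,.116],.9)"
```

```text
tcp [0.4962 0.051  0.2317] rot [ 3.1413e+00 -1.5000e-03  9.0250e-01] shift [ 40.6 -21.  115.7] norm 124.4 turn 0.1
```

```bash
python3 -m creep '{"claw":[0.6,0.6,0.6,0.6,0.6,0.6,0.6],"xyz":[[36,-19,0],[0,0,0],[0,0,0],[0,0,40],[0,0,40],[0,0,30],[0,0,0]],"turn":[0,0,0,0,0,0,0]}'
python3 - <<'E'
from h import *
to([.505,.096,.118],.9)
a=save("scene","s1");cv2.imwrite("pics/s1c.png",cv2.resize(a[120:280,220:420,::-1],None,fx=4,fy=3.75,interpolation=cv2.INTER_CUBIC))
E
```

```text
clock: 3.1
tcp_pos: [0.5008, 0.0853, 0.1183]
tcp_rot: [-3.138, 0.006, 0.898]
wrist_force: [0.1, 0.6, 0.2]
width: 0.599
grasp_force: 0.0
tcp [0.5008 0.0853 0.1183] rot [-3.1379  0.0056  0.8984] shift [10.9 -3.4  0.3] norm 11.4 turn -0.1
```

View pics/s1c.png

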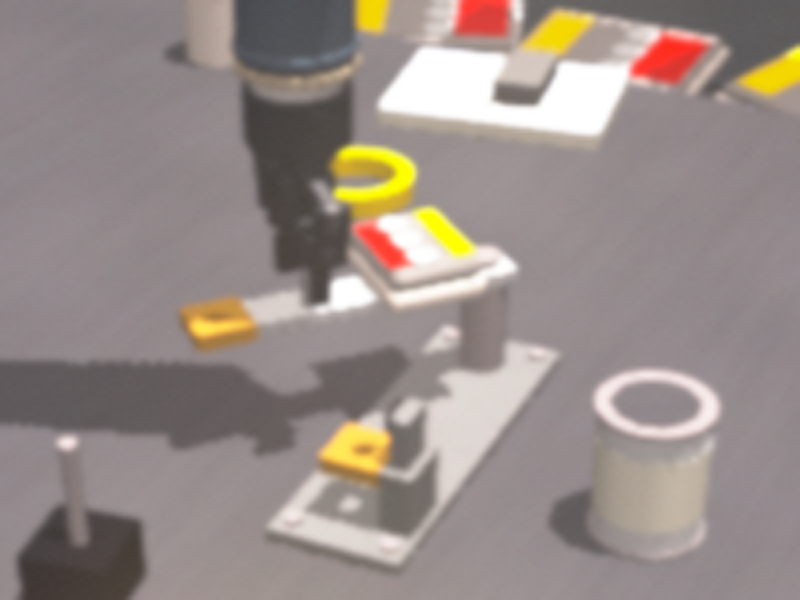

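The fingers straddle the knob (near 318,270 in the crop) and nothing is touched. I'll shift 9 mm along the arm and close.

```bash
python3 -m creep '{"claw":[0.6,0.6,0.3,0.15,0.1,0.1,0.1,0.1],"xyz":[[9,-3,0],[0,0,0],[0,0,0],[0,0,0],[0,0,0],[0,0,0],[0,0,0],[0,0,0]],"turn":[0,0,0,0,0,0,0,0]}' 20
python3 - <<'E'
from h import *
to([.505,.096,.118],.9)
s=telemetry.sense();print(s["width"],s["grasp_force"],s["wrist_force"])
p=np.array([.588,.202]);k=s["tcp_pos"][:2];print(np.linalg.norm(k-p),np.degrees(np.arctan2(*(p-k)[::-1])))
E
```

```text
clock: 3.95
tcp_pos: [0.5068, 0.0965, 0.1221]
tcp_rot: [3.141, -0.001, 0.9]
wrist_force: [-1.0, -0.4, 7.6]
width: 0.226
grasp_force: 19.9
tcp [0.5068 0.0965 0.1221] rot [ 3.1407e+00 -9.0000e-04  9.0020e-01] shift [-1.5 -1.   4.1] norm 4.5 turn 0.0
0.22579567808380563 19.878714680671692 [-1.01606106 -0.40665392  7.58504532]
0.13312335819376397 52.391204276909875
```

```bash
python3 -m creep '{"claw":[0.1,0.1,0.1,0.1,0.1,0.1,0.1,0.1],"xyz":[[0,0,-3],[0.5,11.6,0],[0.5,11.6,0],[0.5,11.6,0],[0.5,11.6,0],[0.5,11.6,0],[0.5,11.6,0],[0.5,11.6,0]],"turn":[0,-5,-5,-5,-5,-5,-5,-5]}' 20
python3 -m creep '{"claw":[0.1,0.1],"xyz":[[0,0,0],[0,0,0]],"turn":[0,0]}'
python3 - <<'E'
from h import *
s=telemetry.sense()
p=np.array([.588,.202]);k=s["tcp_pos"][:2];print(np.linalg.norm(k-p),np.degrees(np.arctan2(*(p-k)[::-1])),s["tcp_rot"])
E
```

```text
clock: 4.75
tcp_pos: [0.5806, 0.0682, 0.1236]
tcp_rot: [-3.139, -0.001, 1.515]
wrist_force: [-0.2, 5.6, -7.8]
width: 0.222
grasp_force: 22.1
clock: 4.95
tcp_pos: [0.5807, 0.0683, 0.1237]
tcp_rot: [-3.14, -0.001, 1.51]
wrist_force: [2.7, 4.2, -11.7]
width: 0.22
grasp_force: 21.9
0.1339427531494935 86.86913129609104 [-3.14027513e+00 -6.99170177e-04  1.51002062e+00]
```

```bash
python3 -m creep '{"claw":[0.1,0.1,0.1,0.1,0.1],"xyz":[[0.2,5,0.5],[0.2,5,0.5],[0,2,0],[0,0,0],[0,0,0]],"turn":[-2,-2,-1,0,0]}' 20
python3 -m creep '{"claw":[0.1,0.1,0.1],"xyz":[[0,2,0],[0,0,0],[0,0,0]],"turn":[-0.8,0,0]}'
python3 -m creep '{"claw":[0.1,0.1,0.1],"xyz":[[0,2,0],[0,0,0],[0,0,0]],"turn":[-0.6,0,0]}'
```

```text
clock: 5.45
tcp_pos: [0.5931, 0.0681, 0.1236]
tcp_rot: [3.141, -0.0, 1.597]
wrist_force: [1.0, 3.0, -2.0]
width: 0.222
grasp_force: 22.7
clock: 5.75
tcp_pos: [0.5952, 0.0682, 0.1235]
tcp_rot: [3.141, -0.0, 1.612]
wrist_force: [-0.5, 3.3, 0.5]
width: 0.222
grasp_force: 22.9
clock: 6.05
tcp_pos: [0.5966, 0.0683, 0.1235]
tcp_rot: [-3.141, -0.0, 1.623]
wrist_force: [-3.6, 4.2, 5.0]
width: 0.219
grasp_force: 23.2
```

Force is starting to build up; two more millimetres to confirm the stop.

```bash
python3 -m creep '{"claw":[0.1,0.1,0.1],"xyz":[[0,2,0],[0,0,0],[0,0,0]],"turn":[0,0,0]}'
python3 -m creep '{"claw":[0.1,0.1,0.1],"xyz":[[0,2,0],[0,0,0],[0,0,0]],"turn":[0,0,0]}'
```

```text
clock: 6.35
tcp_pos: [0.5966, 0.0683, 0.1234]
tcp_rot: [-3.137, 0.001, 1.624]
wrist_force: [-11.5, 3.1, 9.1]
width: 0.22
grasp_force: 23.8
clock: 6.65
tcp_pos: [0.5967, 0.0682, 0.1234]
tcp_rot: [-3.134, 0.001, 1.624]
wrist_force: [-18.9, 2.7, 16.5]
width: 0.219
grasp_force: 24.6
```

```bash
python3 -m creep '{"claw":[0.1,0.4,0.6,0.6,0.6,0.6,0.6,0.6],"xyz":[[0,-3,0],[0,0,0],[0,0,0],[0,0,0],[0,0,-30],[0,0,-45],[0,0,-45],[-40,0,0]],"turn":[0,0,0,0,0,0,0,0]}' 20
python3 -m creep '{"claw":[0.6,0.6,0.6,0.6,0.6,0.6,0.6,0.6],"xyz":[[-48,-10,0],[-48,-10,0],[-48,-10,0],[-48,-10,0],[-48,-10,0],[-30,-10,0],[0,0,0],[0,0,0]],"turn":[0,0,0,0,0,0,0,0]}' 20
python3 - <<'E'
from h import *
to([.495,-.317,.24],1.63)
save("scene","s2")
a=save("top","t2");cv2.imwrite("pics/t2c.png",cv2.resize(a[165:265,265:465,::-1],None,fx=4,fy=4,interpolation=cv2.INTER_CUBIC))
E
```

```text
clock: 7.45
tcp_pos: [0.6031, 0.0349, 0.2501]
tcp_rot: [3.131, -0.005, 1.631]
wrist_force: [1.8, -0.7, 0.6]
width: 0.601
grasp_force: 0.0
clock: 8.25
tcp_pos: [0.5541, -0.2456, 0.2431]
tcp_rot: [-3.141, -0.0, 1.621]
wrist_force: [0.2, 0.9, -0.1]
width: 0.602
grasp_force: 0.0
tcp [ 0.5541 -0.2456  0.2431] rot [-3.1415e+00 -2.0000e-04  1.6206e+00] shift [-68.3 -62.6   3.1] norm 92.7 turn -0.5
```

View pics/t2c.png

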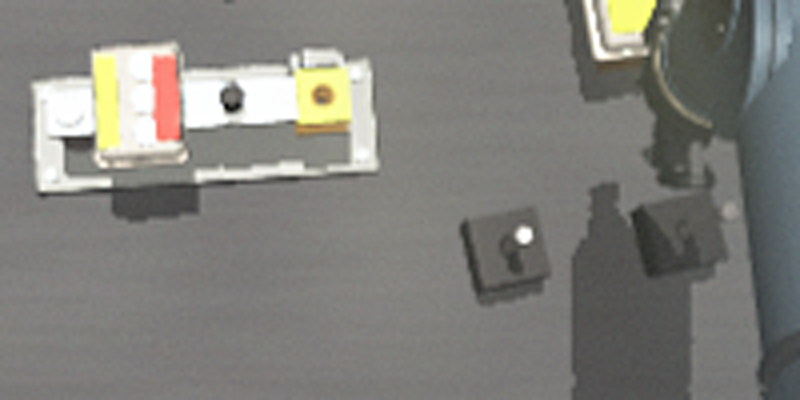

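Top view: the carrier lies along the base plate, its eye at (322,96) covers the lower eye, at the stop. Next, the long pin (head near 729,211).

```bash
python3 -m creep '{"claw":[0.6,0.6,0.6,0.6,0.6],"xyz":[[-35,-31,0],[-33,-31,0],[0,0,0],[0,0,0],[0,0,0]],"turn":[0,0,0,0,0]}' 20
python3 - <<'E'
from h import *
to([.495,-.317,.128],1.63)
T=lambda u,v:(265+(u+.5)/4-.5,165+(v+.5)/4-.5)
print(atz("top",T(322,96),.11),atz("top",T(233,97),.139))
a=save("scene","s3");cv2.imwrite("pics/s3c.png",cv2.resize(a[185:335,150:270,::-1],None,fx=4,fy=4,interpolation=cv2.INTER_CUBIC))
E
```

```text
clock: 8.85
tcp_pos: [0.4973, -0.3139, 0.2436]
tcp_rot: [3.141, -0.001, 1.626]
wrist_force: [-0.1, 0.2, -0.3]
width: 0.598
grasp_force: 0.0
tcp [ 0.4973 -0.3139  0.2436] rot [ 3.1406e+00 -6.0000e-04  1.6256e+00] shift [ -3.1  -2.5 115.6] norm 115.6 turn -0.3
[ 0.60112661 -0.00521965  0.11      ] [0.59481899 0.06828492 0.139     ]
```

View pics/s3c.png

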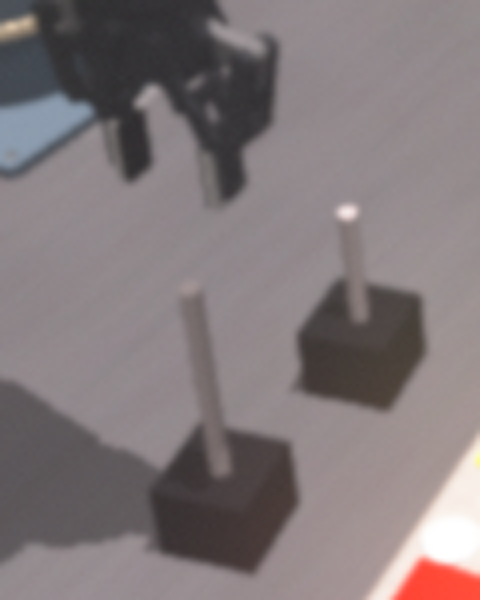

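The fingers sit above the long pin (head at 190,290 in the crop), one on each side. I'll descend and grip.

```bash
python3 -m creep '{"claw":[0.6,0.6,0.6,0.6,0.6,0.6],"xyz":[[-3,-2,10],[0,0,30],[0,0,35],[0,0,35],[0,0,5],[0,0,0]],"turn":[0,0,0,0,0,0]}' 60
python3 -m creep '{"claw":[0.3,0.1,0.0,0.0,0.0,0.0,0.0],"xyz":[[0,0,0],[0,0,0],[0,0,0],[0,0,0],[0,0,0],[0,0,0],[0,0,0]],"turn":[0,0,0,0,0,0,0]}' 60
```

```text
clock: 9.5
tcp_pos: [0.494, -0.3181, 0.1275]
tcp_rot: [-3.14, -0.002, 1.624]
wrist_force: [0.3, 0.0, 0.5]
width: 0.605
grasp_force: 0.0
clock: 10.2
tcp_pos: [0.4948, -0.3193, 0.1299]
tcp_rot: [3.14, 0.002, 1.623]
wrist_force: [-1.3, 0.4, 7.3]
width: 0.122
grasp_force: 58.4
```

```bash
python3 -m creep '{"claw":[0,0,0,0,0,0,0,0],"xyz":[[0,0,-5],[0,0,-15],[0,0,-25],[0,0,-30],[0,0,-30],[0,0,-33],[0,0,0],[0,0,0]],"turn":[0,0,0,0,0,0,0,0]}' 60
python3 - <<'E'
from h import *
to([.601,-.006,.267],1.63)
a=save("scene","s4");b=save("top","t4")
for c in("scene","top"):
    for d in nets.masks_of("long_pin",c)[:3]: print(c,d["confidence"],d["point"],d["mask"].sum())
A=cv2.resize(a[150:300,130:230,::-1],None,fx=4,fy=4,interpolation=cv2.INTER_CUBIC)
B=cv2.resize(b[170:270,390:480,::-1],None,fx=4,fy=4,interpolation=cv2.INTER_CUBIC)
B=np.vstack([B,np.zeros((200,360,3),np.uint8)]);cv2.imwrite("pics/s4c.png",np.hstack([A,B]))
s=telemetry.sense();p=s["tcp_pos"];print([proj("scene",p+[0,0,z]) for z in(-.12,0,.05)],s["wrist_force"],s["grasp_force"])
E
```

```text
clock: 11.0
tcp_pos: [0.4941, -0.3189, 0.267]
tcp_rot: [3.141, 0.001, 1.623]
wrist_force: [-0.1, -0.8, -3.8]
width: 0.122
grasp_force: 58.9
tcp [ 0.4941 -0.3189  0.267 ] rot [3.1407e+00 1.0000e-03 1.6227e+00] shift [ 3.07e+02  1.23e+02 -2.00e-01] norm 330.7 turn -0.4
scene 0.66 [196.3, 244.8] 199
top 0.64 [445.7, 215.4] 38
top 0.56 [437.0, 157.0] 2125
[array([198.28436195, 269.23988757]), array([190.41714669, 224.40949567]), array([186.83589322, 204.00214805])] [-0.28659344  0.49935745 -1.44954197] 58.88165473937988
```

View pics/s4c.png

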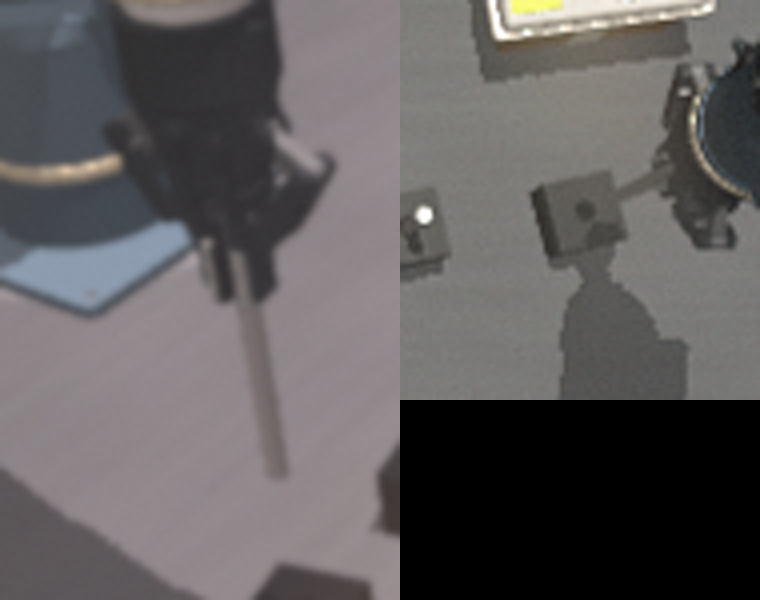

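The pin hangs parallel to the vertical in the scene crop (foot at 277,474, both ends offset about 1 px from the projection, so that is calibration and not lean). I'll carry it over the eye.

```bash
python3 -m creep '{"claw":[0,0,0,0,0,0,0,0],"xyz":[[25,10,0],[43,17,0],[44,18,0],[44,18,0],[44,18,0],[44,18,0],[38,15,0],[24,9,0]],"turn":[0,0,0,0,0,0,0,0]}' 60
python3 -m creep '{"claw":[0,0,0,0,0,0],"xyz":[[0,0,0],[0,0,0],[0,0,10],[0,0,12],[0,0,0],[0,0,0]],"turn":[0,0,0,0,0,0]}' 60
python3 - <<'E'
from h import *
to([.6015,-.006,.245],1.63)
a=save("scene","s5");b=save("top","t5")
A=cv2.resize(a[150:270,270:370,::-1],None,fx=5,fy=5,interpolation=cv2.INTER_CUBIC)
B=cv2.resize(b[160:220,315:375,::-1],None,fx=5,fy=5,interpolation=cv2.INTER_CUBIC)
B=np.vstack([B,np.zeros((300,300,3),np.uint8)]);cv2.imwrite("pics/s5c.png",np.hstack([A,B]))
s=telemetry.sense();p=s["tcp_pos"]
for n,q in(("foot",p+[0,0,-.12]),("eye",[.6015,-.006,.11])): print(n,proj("scene",q),(proj("scene",q)-[270,150])*5+2)
E
```

```text
clock: 12.0
tcp_pos: [0.6013, -0.0026, 0.2654]
tcp_rot: [-3.14, -0.002, 1.627]
wrist_force: [0.6, 0.3, -1.8]
width: 0.123
grasp_force: 58.7
clock: 12.6
tcp_pos: [0.6007, -0.0077, 0.2436]
tcp_rot: [-3.14, 0.0, 1.622]
wrist_force: [-0.9, 0.2, -2.7]
width: 0.125
grasp_force: 58.7
tcp [ 0.6007 -0.0077  0.2436] rot [-3.1402  0.      1.6218] shift [ 1.7  0.9 -1.4] norm 2.3 turn -0.5
foot [309.96506902 220.10200341] [201.82534512 352.51001705]
eye [310.36679832 224.44862547] [203.83399158 374.24312735]
```

View pics/s5c.png

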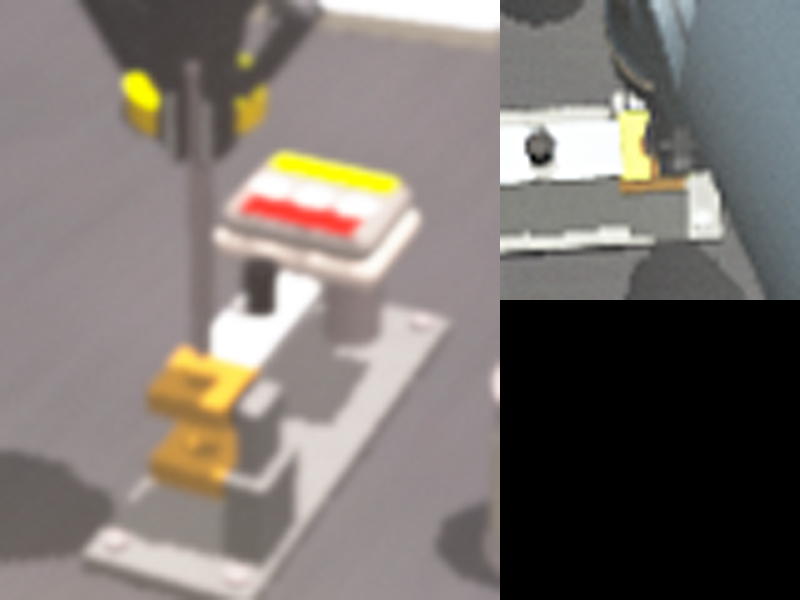

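The foot hangs just above the upper eye's far edge in the scene view (foot 203,352; hole about 203,382), while my predicted eye is about 1.5 px off. I'll fit the brass block and pin silhouettes numerically to settle this.

```bash
cat > fit.py <<'E'
from h import *
from itertools import product
from scipy.optimize import minimize
np.set_printoptions(precision=4,suppress=True)
S=8
def hull(cam,pts,box):
    u=np.array([proj(cam,p) for p in pts]);x0,x1,y0,y1=box
    q=((u+.5-[x0,y0])*S).astype(np.int32)
    m=np.zeros(((y1-y0)*S,(x1-x0)*S),np.uint8);cv2.fillConvexPoly(m,cv2.convexHull(q),1)
    return cv2.resize(m.astype(np.float32),(x1-x0,y1-y0),interpolation=cv2.INTER_AREA)
def brass(img):
    h=cv2.cvtColor(img,cv2.COLOR_RGB2HSV).astype(int);return ((h[...,0]>12)&(h[...,0]<36)&(h[...,1]>110)).astype(np.float32)
def block(x,y,z0,z1,yaw=np.radians(3.4),b=.022):
    c,s=np.cos(yaw),np.sin(yaw)
    return [(x+a*c-d*s,y+a*s+d*c,z) for a,d,z in product((-b,b),(-b,b),(z0,z1))]
def run(cam,img,box):
    x0,x1,y0,y1=box;m=brass(img)[y0:y1,x0:x1]
    def cost(p):
        r_=hull(cam,block(*p,.095,.110),box)
        if cam=="scene":
            lo=hull(cam,block(*p,.05,.065),box);r_=np.maximum(r_,lo)
            c,s=np.cos(.06),np.sin(.06)
            col=hull(cam,[(p[0]+a*c-d*s,p[1]+a*s+d*c,z) for a,d,z in product((.022,.046),(-.02,.02),(.012,.107))],box)
            w=1-col
        else: w=1
        return (w*np.abs(r_-m)).sum()
    g=[(cost((x,y)),x,y) for x in np.arange(.59,.616,.0015) for y in np.arange(-.02,.01,.0015)]
    g.sort();return g[:3],m.sum()
if __name__=="__main__":
    rd=lambda n:cv2.imread(f"pics/{n}.png")[:,:,::-1].copy()
    print("scene",run("scene",rd("s2"),(290,340,210,256)))
    print("top",run("top",rd("t2"),(334,360,178,202)))
    # pin: image shift of the scene camera
    def pinfit(n,tcp,box):
        i=rd(n).astype(int);x0,x1,y0,y1=box
        g=i[y0:y1,x0:x1].sum(2)/3;bg=np.median(g,axis=1,keepdims=True);d=np.abs(g-bg)
        print(n,"row profile");print(d.max(1).round(0)); print("col centre",[(round(float((d[k]*(d[k]>8)).sum() and np.average(np.arange(x0,x1),weights=d[k]*(d[k]>8))),2)) for k in range(0,y1-y0,4)])
        for z in(-.12,-.08,-.04): print(z,proj("scene",np.array(tcp)+[0,0,z]))
    pinfit("s4",(.4941,-.3189,.267),(186,206,232,276))
E
python3 fit.py
```

```text
Traceback (most recent call last):
  File "fit.py", line 31, in <module>
    print("scene",run("scene",rd("s2"),(290,340,210,256)))
                  ~~~^^^^^^^^^^^^^^^^^^^^^^^^^^^^^^^^^^^^
  File "fit.py", line 27, in run
    g=[(cost((x,y)),x,y) for x in np.arange(.59,.616,.0015) for y in np.arange(-.02,.01,.0015)]
        ~~~~^^^^^^^
  File "fit.py", line 23, in cost
    col=hull(cam,[(p[0]+a*c-d*s,p[1]+a*s+d*c,z) for a,d,z in product((.022,.046),(-.02,.02),(.012,.107))],box)
  File "fit.py", line 7, in hull
    u=np.array([proj(cam,p) for p in pts]);x0,x1,y0,y1=box
                ~~~~^^^^^^^
  File "h.py", line 11, in proj
    m=vision.camera_model(cam);K=np.array(m["intrinsics"]);T=np.linalg.inv(np.array(m["extrinsics"]))
ValueError: time passes only in moves, steps and waits
```

```bash
python3 - <<'E'
s=open("h.py").read()
s=s.replace("from station import telemetry,vision,r,nets","from station import telemetry,vision,r,nets\nfrom functools import cache\ncam_model=cache(vision.camera_model)").replace("m=vision.camera_model(cam)","m=cam_model(cam)")
open("h.py","w").write(s)
E
python3 fit.py
```

```text
scene ([(np.float32(51.248047), np.float64(0.6019999999999995), np.float64(-0.006499999999999988)), (np.float32(53.80664), np.float64(0.6019999999999995), np.float64(-0.004999999999999987)), (np.float32(54.82422), np.float64(0.6004999999999996), np.float64(-0.006499999999999988))], np.float32(395.0))
top ([(np.float32(131.90625), np.float64(0.5944999999999998), np.float64(-0.004999999999999987)), (np.float32(132.26562), np.float64(0.5944999999999998), np.float64(-0.0034999999999999858)), (np.float32(132.28125), np.float64(0.59), np.float64(-0.0034999999999999858))], np.float32(76.0))
s4 row profile
[31. 30. 30. 32. 31. 31. 32. 29. 30. 32. 33. 33. 32. 30. 32. 30. 33. 34.
 33. 33. 33. 34. 33. 32. 32. 32. 32. 34. 33. 33. 32. 31. 30. 31. 33. 32.
 28. 21. 10.  2.  1.  2.  2.  2.]
col centre [193.16, 193.94, 194.64, 195.16, 196.02, 196.37, 197.21, 197.97, 198.61, 199.13, 0.0]
-0.12 [198.3043 268.7006]
-0.08 [195.7852 254.333 ]
-0.04 [193.1615 239.3683]
```

The scene silhouette fit gives (0.602, -0.0065); correcting for the pin's image offset puts the eye near (0.6015, -0.008), which is where the pin is, well inside the chamfer. I'll descend slowly while watching the force.

```bash
python3 -m creep '{"claw":[0,0,0,0,0,0],"xyz":[[0,1,4],[0,0,5],[0,0,4],[0,0,2],[0,0,0],[0,0,0]],"turn":[0,0,0,0,0,0]}' 60
python3 -m creep '{"claw":[0,0,0,0,0],"xyz":[[0,0,2],[0,0,2],[0,0,0],[0,0,0],[0,0,0]],"turn":[0,0,0,0,0]}' 60
```

```text
clock: 13.3
tcp_pos: [0.602, -0.0069, 0.2294]
tcp_rot: [-3.141, 0.0, 1.623]
wrist_force: [0.3, 0.3, -1.0]
width: 0.12
grasp_force: 59.0
clock: 13.8
tcp_pos: [0.6019, -0.0071, 0.225]
tcp_rot: [-3.141, 0.0, 1.623]
wrist_force: [0.0, -2.2, -3.4]
width: 0.122
grasp_force: 58.7
```

```bash
python3 -m creep '{"claw":[0,0,0,0,0,0],"xyz":[[0,0,2],[0,0,2],[0,0,2],[0,0,2],[0,0,0],[0,0,0]],"turn":[0,0,0,0,0,0]}' 60
```

```text
clock: 14.4
tcp_pos: [0.6019, -0.0069, 0.217]
tcp_rot: [-3.141, 0.0, 1.623]
wrist_force: [-0.9, -0.8, -3.8]
width: 0.123
grasp_force: 58.7
```

```bash
python3 -m creep '{"claw":[0,0,0,0,0,0],"xyz":[[0,0,5],[0,0,6],[0,0,6],[0,0,5],[0,0,0],[0,0,0]],"turn":[0,0,0,0,0,0]}' 60
python3 -m creep '{"claw":[0,0,0,0,0,0],"xyz":[[0,0,3],[0,0,3],[0,0,3],[0,0,3],[0,0,0],[0,0,0]],"turn":[0,0,0,0,0,0]}' 60
```

```text
clock: 15.0
tcp_pos: [0.6019, -0.0069, 0.1949]
tcp_rot: [-3.141, -0.0, 1.623]
wrist_force: [-0.4, -3.1, -3.0]
width: 0.118
grasp_force: 58.6
clock: 15.6
tcp_pos: [0.602, -0.007, 0.1829]
tcp_rot: [-3.141, 0.0, 1.623]
wrist_force: [0.2, -2.7, -4.3]
width: 0.12
grasp_force: 58.7
```

```bash
python3 -m creep '{"claw":[0,0,0],"xyz":[[-1,0,0],[0,0,0],[0,0,0]],"turn":[0,0,0]}' 60
python3 -m creep '{"claw":[0,0,0,0,0,0],"xyz":[[0,0,3],[0,0,3],[0,0,3],[0,0,3],[0,0,0],[0,0,0]],"turn":[0,0,0,0,0,0]}' 60
```

```text
clock: 15.9
tcp_pos: [0.602, -0.0075, 0.1833]
tcp_rot: [-3.141, -0.0, 1.623]
wrist_force: [0.1, -2.9, -3.8]
width: 0.123
grasp_force: 58.7
clock: 16.5
tcp_pos: [0.602, -0.0077, 0.171]
tcp_rot: [-3.141, -0.0, 1.623]
wrist_force: [-0.0, -0.6, -2.6]
width: 0.121
grasp_force: 58.7
```

```bash
python3 -m creep '{"claw":[0,0,0,0,0,0,0],"xyz":[[0,0,4],[0,0,4],[0,0,4],[0,0,4],[0,0,0],[0,0,0],[0,0,0]],"turn":[0,0,0,0,0,0,0]}' 60
python3 -m creep '{"claw":[0,0,0],"xyz":[[-1,0,0],[0,0,0],[0,0,0]],"turn":[0,0,0]}' 60
python3 -m creep '{"claw":[0,0,0],"xyz":[[-1,0,0],[0,0,0],[0,0,0]],"turn":[0,0,0]}' 60
python3 - <<'E'
from h import *
a=save("scene","s6")
cv2.imwrite("pics/s6c.png",cv2.resize(a[150:270,270:370,::-1],None,fx=5,fy=5,interpolation=cv2.INTER_CUBIC))
p=telemetry.sense()["tcp_pos"]
for z in(-.12,-.105): print((proj("scene",p+[0,0,z])-[270,150])*5+2)
E
```

```text
clock: 17.2
tcp_pos: [0.6019, -0.0078, 0.1552]
tcp_rot: [-3.141, -0.0, 1.623]
wrist_force: [-0.4, -1.2, -3.5]
width: 0.122
grasp_force: 58.7
clock: 17.5
tcp_pos: [0.6025, -0.0085, 0.1556]
tcp_rot: [3.141, -0.0, 1.623]
wrist_force: [0.1, 0.9, -1.4]
width: 0.124
grasp_force: 58.7
clock: 17.8
tcp_pos: [0.6023, -0.0098, 0.1554]
tcp_rot: [3.141, -0.0, 1.623]
wrist_force: [-0.3, -0.8, -1.9]
width: 0.126
grasp_force: 58.7
[203.39948704 491.24785575]
[203.04098775 469.09582268]
```

View pics/s6c.png

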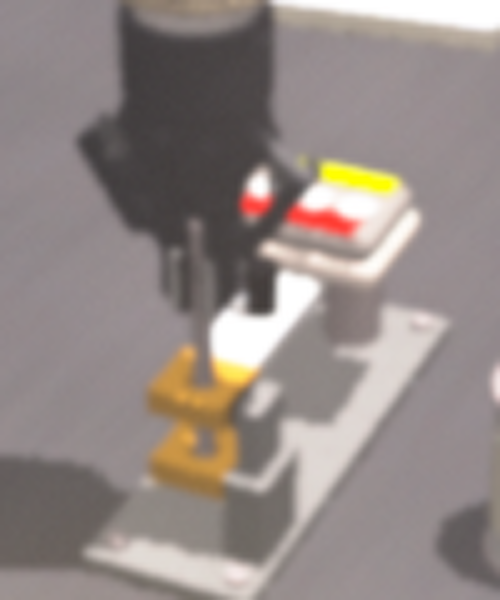

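The pin (crop 203,220 to 203,450) passes through both eyes. Its foot is hidden behind the lower eye but tracked by the TCP height. It moves freely, so I'll centre it in the slack, go 1 mm down, settle and check.

```bash
python3 -m creep '{"claw":[0,0,0,0,0,0,0,0],"xyz":[[1,0,1],[0,0,0],[0,0,0],[0,0,0],[0,0,0],[0,0,0],[0,0,0],[0,0,0]],"turn":[0,0,0,0,0,0,0,0]}' 60
python3 -m creep '{"claw":[0,0,0],"xyz":[[0,1,0],[0,0,0],[0,0,0]],"turn":[0,0,0]}' 60
python3 -m creep '{"claw":[0,0,0,0],"xyz":[[0,-1,0],[0,0,0],[0,0,0],[0,0,0]],"turn":[0,0,0,0]}' 60
python3 - <<'E'
from h import *
s=telemetry.sense();print(s["tcp_pos"],s["wrist_force"],s["ft_torque"],s["joint_velocities"].round(3))
rd=cv2.imread("pics/s6.png")[:,:,::-1].copy()
vision.grab_frame("scene")
from fit import run
print(run("scene",rd,(290,340,210,256))[0][:2])
E
```

```text
clock: 18.65
tcp_pos: [0.6022, -0.0088, 0.1543]
tcp_rot: [3.141, -0.0, 1.623]
wrist_force: [0.1, 0.3, -1.8]
width: 0.122
grasp_force: 58.7
clock: 18.95
tcp_pos: [0.603, -0.0088, 0.1542]
tcp_rot: [-3.141, 0.0, 1.623]
wrist_force: [-0.8, 0.4, -1.6]
width: 0.119
grasp_force: 58.8
clock: 19.35
tcp_pos: [0.6023, -0.0088, 0.1543]
tcp_rot: [3.141, -0.0, 1.623]
wrist_force: [-0.1, 0.1, -2.4]
width: 0.121
grasp_force: 58.7
[ 0.60227116 -0.00881713  0.15432993] [-0.0641264   0.08328157 -2.38798278] [ 0.00671274 -0.0129138  -0.01268464] [ 0.001  0.001 -0.001  0.001  0.002 -0.001 -0.001]
[(np.float32(98.9043), np.float64(0.6019999999999995), np.float64(-0.006499999999999988)), (np.float32(101.08789), np.float64(0.6019999999999995), np.float64(-0.004999999999999987))]
```

```bash
python3 -c "
from station import r
print(r.sign_off())"
```

```text
the job is handed in; nothing more can be done
None
```

The job is handed in: the carrier is against its stop and the long pin is threaded through both eyes, still gripped, upright and free. By the arm's height about 15 mm shows below the lower eye; the foot itself was hidden from the camera.

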